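# Caliper check of a hand-cut chocolate bar

### The arm

A 6-joint arm with a two-finger parallel gripper is mounted at the origin on the work surface. World frame = base frame: x ahead of the robot, y to its left, z up, the work surface at z = 0. Lengths are in m, angles in degrees, forces in N, time in s.
With the tool pointing down it reaches from about 0.4 to 0.825 m from the base axis. Payload 7 kg.
Tool frame: the origin (TCP) lies midway between the tips of the shut fingers; the grasp point (between the pads) lies 19 mm behind it; z points along the fingers, y is the direction in which the jaws open and shut (so a half turn about z gives the same grasp; the last joint's range is limited). The gripper opens to 88 mm and grips with 3 to 60 N. Pads are 19 mm wide; open, the fingers measure 130 mm over their backs; the gripper's body (78 mm by 193 mm) begins 47 mm behind the grasp point.
Start: joints at [-50.3, 20.546, 0.682, 0, -70.136, -16.507], TCP at [0.266, -0.62, 0.227] pointing down, gripper open.
Joint ranges: [-176.03, 176.03], [-82.01, 121.73], [-58.28, 71.71], [-173.87, 95.51], [-174.79, -0.11], [-173.66, 173.66]. Speed limits (degrees/s): [136.94, 136.94, 172.46, 180, 180, 180].

### API

Orientations are given as [roll, pitch, yaw] about the fixed x, y, z axes, in that order (R = Rz(yaw) Ry(pitch) Rx(roll)).
In Python, from plant import ctrl gives the robot as it stands. The module is installed in compiled form; this text tells all that it offers.
- The arm moves only by the tool arm_command, never from a script. Its argument "targets" is a list that holds one entry, the list of rows, each a list of 7 numbers: the turn, a rotation vector about the world's x, y, z in rad, then the shift along the world's x, y, z in cm, then the opening, from 0 (shut) to 1 (fully open). A call has 1 to 8 rows; each row is the pose to reach, as a shift and turn from the pose commanded when the call began; what a row does not reach only later rows make up. A row lasts 1/12 s, in which the tool goes at most 41.7 mm and 7.16 degrees, less where a joint would pass 70% of its speed; a pose out of reach is approached as far as the arm can. A call with a gripper value outside its range is refused whole. The fingers move at their own pace and stop on an object; the grip force is fixed at half the most. Time passes only in rows, so rows that repeat a pose let the fingers close. It gives the time, the measured TCP pose, the force and the opening at its end, in the units of the state.
- ctrl.get_obs(): the state, without advancing time (a new reading comes with each control period).
- ctrl.snapshot(name): name is "scene" or "top"; returns the picture (480x640x3 uint8, blue, green, red); there is no depth.
- ctrl.camera_model(name): a dict with "K" (3x3 intrinsics, pixels), "xyz" and "rotation" of the camera in the world. Camera axes: x right, y up, looking along -z (the intrinsics and any distortion apply to the point x, -y, -z); pixel columns grow to the right and rows downward; lengths in m; the calibration is good to about 2 mm. A picture is of the moment at which its call begins. camera_model takes no time and is no camera call.
- ctrl.close_job(): hands the job in, once; it reports no verdict.
The state is a dict: "clock": time; "joint_pos": joint angles; "qvel": joint speeds; "tau": joint torques, N m; "tool_pos": TCP position; "orientation": TCP orientation; "force": force on the tool from outside, world axes, zero at the start; "moment": the same for the moment, N m; "opening": finger opening in m.
Only numpy, scipy, OpenCV 4.12 (cv2) and the standard library are available. Lean on these libraries where they do the work, as an engineer would, in place of code of your own. Each camera call takes 0.05 s, during which the arm holds its last target. There are 200 camera calls.

### The job

Check the dark chocolate bar's width with the caliper on the green board: set the bar down on the board between the open jaws, upright, square to them and close to the beam (within a centimetre), and let go of it. Then slide the jaw shut by its slider until both jaws bear flat on the bar with a light, steady pressure of a few newtons, hold that for a moment and let go, leaving the caliper closed on the bar so the width can be read. Do not tilt the jaw or press hard enough to mark the chocolate, and leave the other things where they are.

Things in the scene. Friction and masses are not known exactly. Their poses are not given: they have to be found in the camera images.
- stand: Green plastic board 170 x 320 x 15 mm (x, y, z), fixed, carrying a 200 mm digital caliper that lies flat. Origin: centre of its underside; top at z = 15 mm. The 16 mm wide beam runs along the board's y at x = 35 mm (jaw-side edge x = 27, top z = 26 mm), held by clamps 18 mm wide at y = -119 and +141 mm (x 16 to 62, top z = 38 mm). The jaws point to the board's -x.
- fixed_jaw: Fixed steel jaw, 50 mm long from the beam's edge to its tip (board x +27 to -23 mm), 5 mm thick (z 21 to 26 mm over the board's underside). Origin on its measuring face, on the beam's centre line, at board x 35, y -95, z 23.5 mm; axes as the board's. The face looks to +y.
- jaw: Sliding jaw, shaped as the fixed one and facing it. Origin on its measuring face, on the beam's centre line; axes as the board's. Rigid with the slider, which has stiff play: it turns about the vertical through the slider's middle when twisted with over 0.14 N m, and stays so. A crooked grip, a push at the jaw or a hard squeeze of the bar tilts it; keep below 0.05 rad always, 0.025 rad on the bar.
- slider_grip (a point): Centre of the slider (black housing with display), 35 mm behind the sliding jaw's face, towards the board's +y. Housing 38 mm wide across the beam (board x), 64 mm long, 19 mm thick, from 2 to 21 mm above the board's top; this point is 11.5 mm above the board's top. Its two sides are clear for a grasp across the beam here. Axes as the board's.
- carriage (a joint): Opening of the caliper in m: the distance between the measuring faces, 0 shut, 0.13 fully open; grows towards the board's +y. Sliding friction about 3 N (plus 4 N s/m), so the slider stays where it is left.
- bar_dark_center (a point): Centre of the dark brown chocolate bar, 40 mm (own x) by 30 to 40 mm (own y, the width to measure: cut by hand, it differs each time) by 42 mm high, about 70 g. Loose, starts on the grey tray. The point is half-way up, 21 mm above its underside, and within 2.5 mm of the middle of the width. More than 9 N from a jaw marks it.
- bar_milk_center (a point): Centre of the milk chocolate bar, same shape, on the tray; leave alone.
- bar_white_center (a point): Centre of the white chocolate bar, same shape, on the tray; leave alone.
- tray: Dark steel tray 120 x 280 x 6 mm with paper, fixed, on which the three bars stand in a row along its y, 85 mm apart; origin at the centre of its underside.
- biscuit_box: Orange biscuit box 115 x 210 x 50 mm, bystander; origin under its centre.
- cup: Plastic cup with melted chocolate, 74 mm wide, 95 mm high, bystander; origin under its centre.
- spatula: Red-handled spatula 240 mm long lying on the table, bystander.
- carton: Kraft carton 160 x 80 x 22 mm, bystander; origin under its centre.
- squeeze_tube: Red icing tube 125 mm long lying on the table, bystander; origin under its middle.
- bar_dark: The same dark bar, its origin at the centre of its underside.

How it is judged (in metres and radians):
On the way, in this order (a step that is already met when the one before it is completed fails the run):
1. the bar stands on the board between the jaws, square and close to the beam, let go, before the sliding jaw touches it (angle between bar_dark_center's own z axis and vertical below 0.05 rad and z of bar_dark_center in the frame of stand between 0.033 and 0.039 m and x of bar_dark_center in the frame of stand above -0.01 m and angle between the y axis of bar_dark_center and the y axis of stand, either way round below 0.12 rad and contact force between each of the fingers, jaw and bar_dark below 0.05 N and y of bar_dark_center in the frame of fixed_jaw above 0 m and y of bar_dark_center in the frame of jaw below -0.012 m and linear speed of bar_dark below 0.01 m/s), for 0.2 s.
2. the jaw is closed: both jaws press on the bar with 1 to 9 N, the sliding jaw not tilted, held for 0.3 s (angle between the y axis of bar_dark_center and the y axis of stand, either way round below 0.05 rad and angle between bar_dark_center's own z axis and vertical below 0.05 rad and z of bar_dark_center in the frame of stand between 0.033 and 0.039 m and x of bar_dark_center in the frame of stand above -0.01 m and angle between the y axis of jaw and the y axis of stand, either way round below 0.025 rad and contact force between jaw and bar_dark between 1 and 9 N and contact force between fixed_jaw and bar_dark above 1 N), for 0.3 s.
At the end, for the whole second after the job is handed in: The bar stands upright and square (0.05 rad) on the board, centre within 45 mm of the beam's centre line, at rest; the caliper is closed on it: a jaw still bears on it (over 0.03 N), both faces within 24 mm of its centre, jaw tilt under 0.025 rad; the robot has let go (angle between the y axis of bar_dark_center and the y axis of stand, either way round below 0.05 rad and angle between bar_dark_center's own z axis and vertical below 0.05 rad and z of bar_dark_center in the frame of stand between 0.033 and 0.039 m and x of bar_dark_center in the frame of stand above -0.01 m and angle between the y axis of jaw and the y axis of stand, either way round below 0.025 rad and y of bar_dark_center in the frame of jaw above -0.024 m and y of bar_dark_center in the frame of fixed_jaw below 0.024 m and contact force between any of jaw, fixed_jaw and bar_dark above 0.03 N and linear speed of bar_dark below 0.01 m/s and velocity of joint carriage below 0.005 m/s); the robot touches nothing.
It fails at once if a jaw presses on the bar with more than 9 N (contact force between any of jaw, fixed_jaw and bar_dark above 9 N).
It fails at once if the sliding jaw is tilted by more than 0.05 rad (angle between the y axis of jaw and the y axis of stand, either way round above 0.05 rad).
It fails at once if another thing on the table is moved by more than 20 mm (distance of any of bar_milk_center, bar_white_center, biscuit_box, cup, spatula, carton, squeeze_tube from where it was at the start of the episode above 0.02 m).
It also fails if it takes over 67 s, if anything falls off the work surface, if the arm or the gripper's body presses on something with over 40 N, if the wrist force passes 120 N, or if a joint passes its speed limit or range.

## Working session

There is one attempt and no reset: what is moved stays moved. The work goes in short steps, Python scripts to look and compute and a tool call to move; the robot and the scene stay as the last step left them, time stands still between calls to the robot, and variables do not carry over. Pictures are saved under pics/ and viewed, about 8 in all and at most 12, crops included, and the job is handed in when it is done.

Besides the shell and the picture viewer there is one more tool, called as name(argument=value, ...) on one line, values as JSON. arm_command: Moves the arm, as the interface text tells. Its arguments: {"type":"object","properties":{"targets":{"type":"array","items":{"type":"array","items":{"type":"array","items":{"type":"number"}}}}},"required":["targets"]}

```bash
mkdir -p pics
python3 - <<'E'
from plant import ctrl
import cv2
for n in("scene","top"):
    cv2.imwrite(f"pics/{n}0.png",ctrl.snapshot(n)); m=ctrl.camera_model(n); print(n,m)
print(ctrl.get_obs())
E
```

```text
scene {'K': array([[553.37753905,   0.        , 325.80402925],
       [  0.        , 553.37753905, 240.82210523],
       [  0.        ,   0.        ,   1.        ]]), 'xyz': array([1.58083076, 0.18124621, 0.81453005]), 'rotation': array([ 54.40718541,  -0.95168093, 104.53196092])}
top {'K': array([[509.18906385,   0.        , 326.40789175],
       [  0.        , 509.18906385, 232.68565764],
       [  0.        ,   0.        ,   1.        ]]), 'xyz': array([ 0.30019247, -0.09956807,  1.5612579 ]), 'rotation': array([  9.88127317,   0.30011118, -90.69695998])}
{'clock': 0.1, 'joint_pos': array([-5.03008669e+01,  2.05875000e+01,  6.39567282e-01, -1.81587299e-02,
       -7.01349617e+01, -1.65065474e+01]), 'qvel': array([ 0.04355049, -0.06087269,  0.12624436,  0.0777883 ,  0.02013801,
        0.00230498]), 'tau': array([-1.50765412e-03, -5.84163094e+01,  2.93750703e+01,  7.01554611e+00,
        1.01432719e-02, -8.13707015e-05]), 'tool_pos': array([ 0.26563776, -0.62006672,  0.22571727]), 'orientation': array([ 1.79915671e+02, -7.18683216e-03, -1.56813592e+02]), 'force': array([-1.2043703 , -1.06174044,  1.02977757]), 'moment': array([-0.03112402,  0.00342389,  0.0412402 ]), 'opening': 0.0874968099216293}
```

View pics/top0.png

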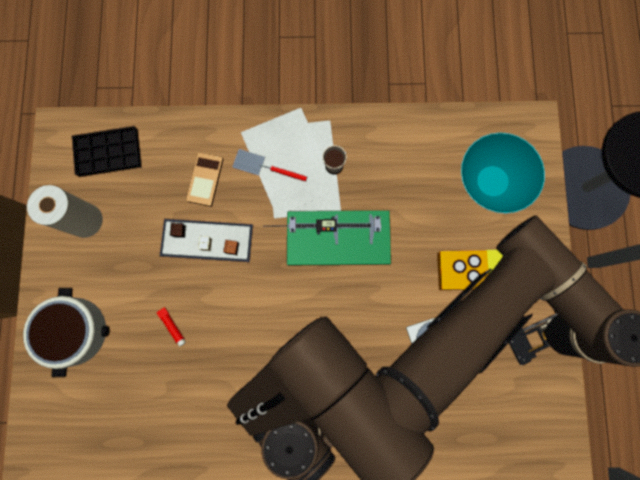

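View pics/scene0.png

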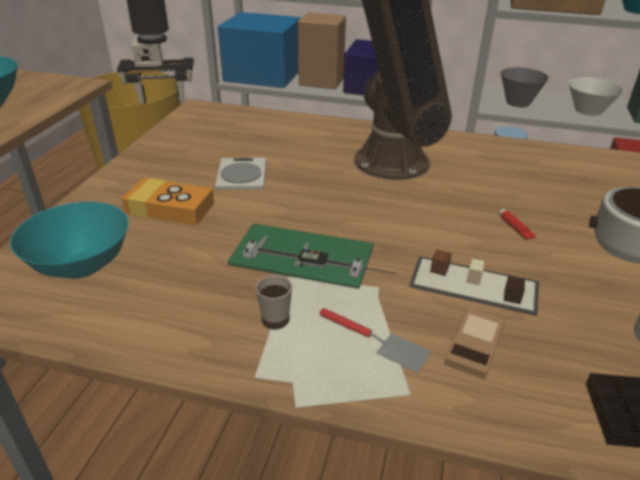

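Both views show the layout. In the top view the dark bar is near (178,230), the board spans about (287–391, 210–265), its jaws point down the picture (world -x), and the slider is near (328,225). Next I enlarge crops of the top view.

```bash
cat > h.py <<'E'
import numpy as np, cv2
from scipy.spatial.transform import Rotation as R
from plant import ctrl
def cam(n):
    m=ctrl.camera_model(n); r=R.from_euler('xyz',m['rotation'],degrees=True).as_matrix(); return m['K'],np.array(m['xyz']),r
def w(n,u,v,z):
    K,c,r=cam(n); d=r@(np.array([(u-K[0,2])/K[0,0],-(v-K[1,2])/K[1,1],-1])); return c+d*(z-c[2])/d[2]
def px(n,p):
    K,c,r=cam(n); q=r.T@(np.array(p)-c); return np.array([K[0,0]*q[0]/-q[2]+K[0,2],-K[1,1]*q[1]/-q[2]+K[1,2]])
def crop(src,out,x0,y0,x1,y1,s):
    im=cv2.imread(src) if isinstance(src,str) else src
    im=cv2.resize(im[y0:y1,x0:x1],None,fx=s,fy=s,interpolation=cv2.INTER_CUBIC)
    for x in range(-(-x0//10)*10,x1,10):
        cv2.line(im,((x-x0)*s,0),((x-x0)*s,6 if x%50 else 14),(0,0,255),1)
        if x%20==0: cv2.putText(im,str(x),((x-x0)*s,24),0,.4,(0,0,255),1)
    for y in range(-(-y0//10)*10,y1,10):
        cv2.line(im,(0,(y-y0)*s),(8,(y-y0)*s),(0,0,255),1); cv2.putText(im,str(y),(10,(y-y0)*s+4),0,.4,(0,0,255),1)
    cv2.imwrite(out,im)
E
python3 - <<'E'
from h import *
a=cv2.imread("pics/top0.png")
crop(a,"pics/a.png",280,200,400,275,6); crop(a,"pics/b.png",155,210,260,270,7)
A=cv2.imread("pics/a.png");B=cv2.imread("pics/b.png")
E
```

```text
(no output)
```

View pics/a.png

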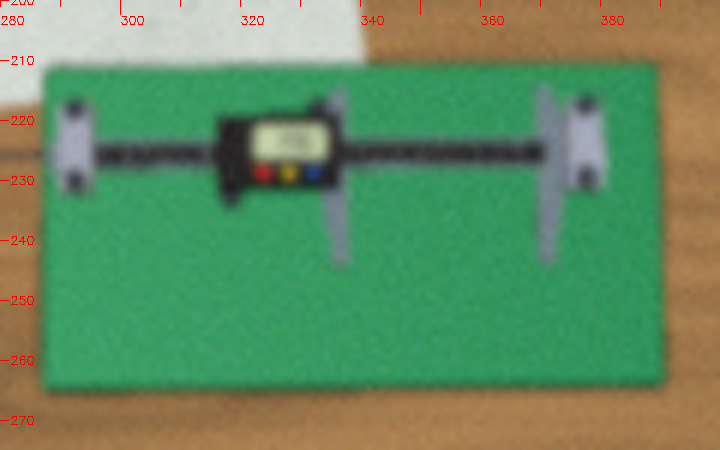

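View pics/b.png

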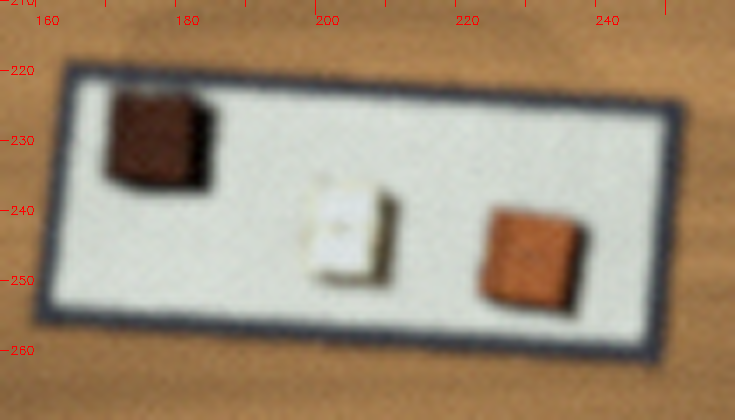

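The board corners are at about (287.5,211.2), (389.3,210.8), (390.7,263.8) and (287,264.5). The fixed jaw's face edge is near u=370 and the sliding jaw's face edge near u=338.5. The dark bar's top face is about (171.3–181.7, 223.3–235.7).

Run:
```python
from h import *
np.set_printoptions(precision=4,suppress=True)
c=lambda X,Y,x0,y0,s:(x0+(X-.5)/s+0,y0+Y/s)
print("board");P=[w("top",*c(X,Y,280,200,6),.015)[:2] for X,Y in((45,67),(656,65),(664,383),(42,387))]
for p in P: print(p)
print(np.mean(P,0), [np.linalg.norm(P[i]-P[i-1]) for i in range(4)],[np.degrees(np.arctan2(*(d[::-1]))) for d in (P[0]-P[1],P[3]-P[2],P[0]-P[3],P[1]-P[2])])
print("jaws: fixed tip L/R, base; sliding tip L,R")
for X,Y in((540,265),(554,265),(331,265),(348,265),(346,200),(541,200)): print(w("top",*c(X,Y,280,200,6),.026))
for nm,q in dict(dark=[(114,92),(188,94),(184,181),(108,178)],white=[(319,190),(380,193),(376,276),(316,278)],milk=[(493,209),(580,216),(573,305),(484,296)]).items():
    Q=np.array([w("top",*c(X,Y,155,210,7),.048)[:2] for X,Y in q]); print(nm,Q.mean(0),[np.linalg.norm(Q[i]-Q[i-1]).round(4) for i in range(4)],[np.degrees(np.arctan2(*(d[::-1]))) for d in (Q[0]-Q[1],Q[3]-Q[2],Q[0]-Q[3],Q[1]-Q[2])])
T=[w("top",*c(X,Y,155,210,7),.006)[:2] for X,Y in((67,63),(684,103),(660,362),(36,322))];print("tray",np.mean(T,0),np.degrees(np.arctan2(*(T[0]-T[1])[::-1])))
s=cv2.imread("pics/scene0.png");crop(s,"pics/c.png",225,220,385,295,4);crop(s,"pics/d.png",405,240,545,320,4)
cv2.imwrite("pics/e.png",np.vstack([np.pad(cv2.imread("pics/c.png"),((0,0),(0,0),(0,0))),cv2.copyMakeBorder(cv2.imread("pics/d.png"),0,0,0,80,0)])[:600])
```

```text
board
[0.6391 0.0256]
[ 0.6359 -0.2906]
[ 0.4707 -0.2892]
[0.4727 0.0269]
[ 0.5546 -0.1318] [np.float64(0.16637174233648416), np.float64(0.3161749397524913), np.float64(0.165210776579037), np.float64(0.3160829767103712)] [np.float64(89.42930916304502), np.float64(89.63973053725876), np.float64(-0.4692350756420762), np.float64(-0.5011545734561514)]
jaws: fixed tip L/R, base; sliding tip L,R
[ 0.5305 -0.2269  0.026 ]
[ 0.5304 -0.234   0.026 ]
[ 0.5318 -0.1208  0.026 ]
[ 0.5317 -0.1294  0.026 ]
[ 0.5652 -0.1289  0.026 ]
[ 0.5639 -0.2283  0.026 ]
dark [0.5797 0.3595] [np.float64(0.0378), np.float64(0.0322), np.float64(0.0382), np.float64(0.0329)] [np.float64(87.67323750959889), np.float64(86.96871643679597), np.float64(-1.6268780764474782), np.float64(-0.49100629816447355)]
white [0.5358 0.2721] [np.float64(0.0383), np.float64(0.0264), np.float64(0.0361), np.float64(0.0258)] [np.float64(86.4098344334764), np.float64(91.18796094744616), np.float64(-0.1922687695292042), np.float64(-1.159361020024191)]
milk [0.5251 0.1924] [np.float64(0.0378), np.float64(0.0377), np.float64(0.0386), np.float64(0.0385)] [np.float64(84.61550373832473), np.float64(83.46755095206146), np.float64(-4.597584922275222), np.float64(-3.4382328109998963)]
tray [0.5523 0.2766] 85.48003464394918
```

View pics/e.png

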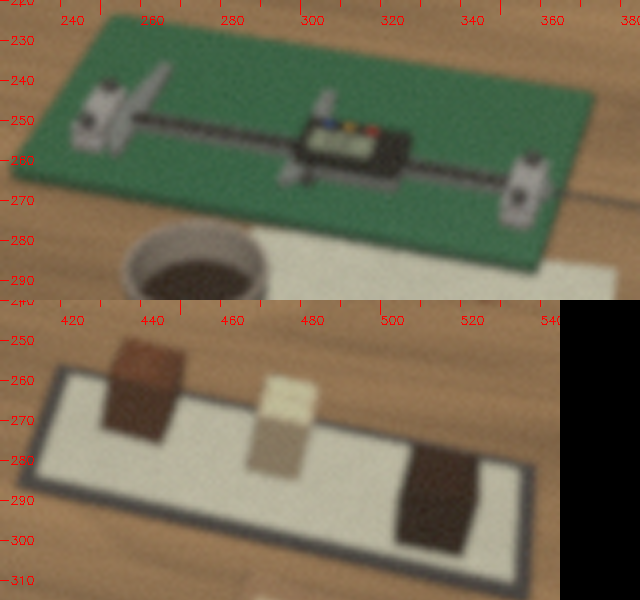

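Run:
```python
from h import *
np.set_printoptions(precision=4,suppress=True)
d=lambda X,Y,z:print(w("scene",405+X/4,240+(Y-300)/4,z))
print("dark base near edge (want x=.60, y=.342/.377)");d(397,543,.006);d(462,554,.006)
print("dark top far/right");d(413,445,.048);d(480,462,.048)
e=lambda X,Y,z:print(w("scene",225+X/4,220+Y/4,z))
print("board corners");e(118,14,.015);e(596,93,.015);e(536,270,.015);e(12,173,.015)
print("fixed tip, face");e(171,66,.026);e(328,92,.026)
```

```text
dark base near edge (want x=.60, y=.342/.377)
[0.5957 0.3451 0.006 ]
[0.5953 0.3795 0.006 ]
dark top far/right
[0.5607 0.3454 0.048 ]
[0.566  0.3808 0.048 ]
board corners
[ 0.4719 -0.283   0.015 ]
[0.4734 0.0311 0.015 ]
[0.6485 0.0296 0.015 ]
[ 0.6458 -0.2837  0.015 ]
fixed tip, face
[ 0.5324 -0.225   0.026 ]
[ 0.5323 -0.1243  0.026 ]
```

arm_command(targets=[[[0,0,0.12,1.25,3.5,0,1],[0,0,0.24,2.5,7.5,0,1],[0,0,0.36,3.75,11.5,0,1],[0,0,0.48,5,15.5,0,1],[0,0,0.6,6.25,19.5,0,1],[0,0,0.72,7.5,23.5,0,1],[0,0,0.84,8.75,27.5,0,1],[0,0,0.96,10,31.5,0,1]]])

```text
clock: 0.77
tool_pos: [0.3651, -0.3051, 0.2264]
orientation: [180.0, 0.0, -101.5]
force: [2.0, -0.5, -0.2]
opening: 0.0874
```

arm_command(targets=[[[0,0,0.09,1.3,3.9,0,1],[0,0,0.171,2.6,7.8,0,1],[0,0,0.171,3.9,11.7,0,1],[0,0,0.171,5.2,15.6,0,1],[0,0,0.171,6.5,19.5,0,1],[0,0,0.171,7.8,23.4,0,1],[0,0,0.171,9.1,27.3,0,1],[0,0,0.171,10.4,31.2,0,1]]])

```text
clock: 1.43
tool_pos: [0.4692, 0.0071, 0.2267]
orientation: [-180.0, 0.0, -92.0]
force: [1.4, -0.8, 0.4]
opening: 0.0878
```

arm_command(targets=[[[0,0,0,1.3,3.9,0,1],[0,0,0,2.6,7.8,0,1],[0,0,0,3.9,11.7,0,1],[0,0,0,5.2,15.6,0,1],[0,0,0,6.5,19.5,-1,1],[0,0,0,7.8,23.4,-2,1],[0,0,0,9.1,27.3,-4,1],[0,0,0,10.8,31.2,-6,1]]])

```text
clock: 2.1
tool_pos: [0.5736, 0.3104, 0.1705]
orientation: [-180.0, 0.0, -92.0]
force: [-0.5, -0.9, 0.5]
opening: 0.0875
```

arm_command(targets=[[[0,0,0,0,2,-2,1],[0,0,0,0,4,-4,1],[0,0,0,0,4.2,-6,1],[0,0,0,0,4.2,-7,1],[0,0,0,0,4.2,-7,1],[0,0,0,0,4.2,-7,1]]])

```text
clock: 2.6
tool_pos: [0.5735, 0.3494, 0.101]
orientation: [180.0, -0.1, -92.0]
force: [1.5, 0.6, 0.7]
opening: 0.0878
```

Run:
```python
from h import *
s=ctrl.snapshot("scene");t=ctrl.snapshot("top");cv2.imwrite("pics/s1.png",s);cv2.imwrite("pics/t1.png",t)
crop(s,"pics/c.png",445,210,565,310,5);crop(t,"pics/d.png",140,190,220,270,5)
a=cv2.imread("pics/c.png");b=cv2.imread("pics/d.png")
b=cv2.copyMakeBorder(b,0,a.shape[0]-b.shape[0],0,0,0)
cv2.imwrite("pics/f.png",cv2.resize(np.hstack([a,b]),None,fx=.8,fy=.8))
o=ctrl.get_obs();print(o["tool_pos"])
p=o["tool_pos"];print(px("scene",p),px("top",p))
```

```text
[0.57432303 0.3499629  0.1027583 ]
[515.89271964 260.53864585] [173.78757372 227.89829244]
```

View pics/f.png

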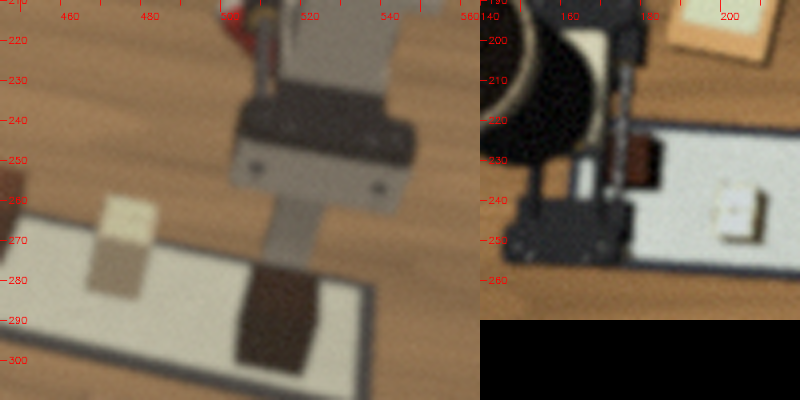

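The scene view shows the near fingertip at about (516.5,276), behind and above the bar. The bar's near base edge is at about (504–521, 301–303).

Run:
```python
from h import *
for x in(.618,.63):print(px("scene",(x,.3497,.102)),px("scene",(x,.3597,.102)))
print(px("top",(.6,.3497,.102)))
```

```text
[516.11184893 273.25539655] [521.13445768 274.08305329]
[516.23294588 276.8100719 ] [521.29785261 277.65078501]
[174.29979143 219.31678995]
```

arm_command(targets=[[[0,0,0,0.3,1.3,-1,1],[0,0,0,0.3,1.3,-3,1],[0,0,0,0.3,1.3,-5,1],[0,0,0,0.3,1.3,-6.5,1],[0,0,0,0.3,1.3,-7.5,1],[0,0,0,0.3,1.3,-8,1],[0,0,0,0.3,1.3,-8,1],[0,0,0,0.3,1.3,-8,1]]])

```text
clock: 3.37
tool_pos: [0.5771, 0.3635, 0.022]
orientation: [-179.9, 0.0, -92.0]
force: [-0.2, -0.3, 0.2]
opening: 0.0875
```

arm_command(targets=[[[0,0,0,0,0,0,0.7],[0,0,0,0,0,0,0.6],[0,0,0,0,0,0,0.5],[0,0,0,0,0,0,0.4],[0,0,0,0,0,0,0.3],[0,0,0,0,0,0,0.3],[0,0,0,0,0,0,0.3],[0,0,0,0,0,0,0.3]]])

```text
clock: 4.03
tool_pos: [0.5767, 0.3632, 0.0212]
orientation: [-180.0, 0.0, -92.0]
force: [0.9, 0.4, 1.8]
opening: 0.0398
```

arm_command(targets=[[[0,0,0,0,0,1,0.3],[0,0,0,0,0,2.5,0.3],[0,0,0,0,0,4.5,0.3],[0,0,0,0,0,6.5,0.3],[0,0,0,0,0,8.5,0.3],[0,0,0.01,0,-1,10,0.3],[0,0,0.02,0,-3,11,0.3],[0,0,0.028,0,-5.8,11,0.3]]])

```text
clock: 4.7
tool_pos: [0.5775, 0.3062, 0.1342]
orientation: [-179.8, 0.2, -90.2]
force: [1.3, -0.2, -0.3]
opening: 0.04
```

arm_command(targets=[[[0,0,0,0,-3,0,0.3],[0,0,0,0,-6,0,0.3],[0,0,0,-0.4,-9,0,0.3],[0,0,0,-0.8,-12,0,0.3],[0,0,0,-1.2,-15,0,0.3],[0,0,0,-1.6,-18,0,0.3],[0,0,0,-2,-21,0,0.3],[0,0,0,-2.2,-24,0,0.3]]])

```text
clock: 5.37
tool_pos: [0.5534, 0.0631, 0.1316]
orientation: [180.0, 0.0, -90.4]
force: [0.7, -0.6, -0.7]
opening: 0.04
```

arm_command(targets=[[[0,0,0,0,-3,0,0.3],[0,0,0,0,-6,0,0.3],[0,0,0,0,-9,0,0.3],[0,0,0,0,-12,0,0.3],[0,0,0,0,-15,0,0.3],[0,0,0,0,-18,0,0.3],[0,0,0,0,-20,0,0.3],[0,0,0,0,-22,0,0.3]]])

```text
clock: 6.03
tool_pos: [0.5536, -0.1569, 0.1315]
orientation: [180.0, 0.0, -90.4]
force: [0.5, 0.5, -1.3]
opening: 0.04
```

arm_command(targets=[[[0,0,0,0,-1.5,0,0.3],[0,0,0,0,-2.6,-1,0.3],[0,0,0,0,-3,-2,0.3],[0,0,0,0,-3,-3,0.3],[0,0,0,0,-3,-4,0.3],[0,0,0,0,-3,-5,0.3],[0,0,0,0,-3,-5,0.3],[0,0,0,0,-3,-5,0.3]]])

```text
clock: 6.7
tool_pos: [0.5541, -0.1842, 0.0801]
orientation: [179.9, -0.0, -90.3]
force: [-0.3, 0.3, -0.8]
opening: 0.0399
```

Run:
```python
from h import *
s=ctrl.snapshot("scene");t=ctrl.snapshot("top");cv2.imwrite("pics/s2.png",s);cv2.imwrite("pics/t2.png",t)
crop(s,"pics/c.png",225,190,385,290,5);cv2.imwrite("pics/g.png",cv2.imread("pics/c.png"))
o=ctrl.get_obs();print(o["tool_pos"],o["orientation"])
b=o["tool_pos"]-[0,0,.0155]
print(px("scene",b+[.02,.017,0]),px("scene",b+[.02,-.017,0]),px("scene",b+[.02,.017,.042]))
```

```text
[ 0.55496445 -0.1844524   0.08130266] [-1.79984786e+02 -9.79732252e-03 -9.03475363e+01]
[284.19892197 236.55020324] [270.44968717 234.27685197] [283.7034963  221.62807594]
```

View pics/g.png

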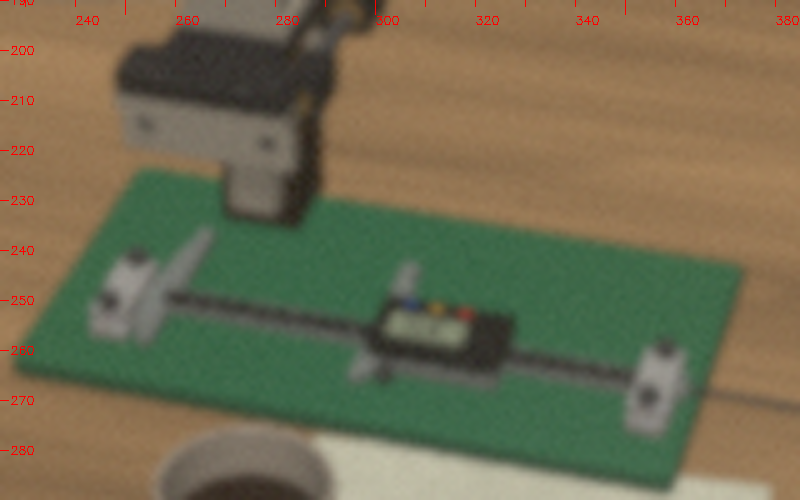

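The crop shows the bar's base at about (270–285, 234–236), within about 1 px of the prediction. It is clear of the fixed jaw and nearly over its place.

arm_command(targets=[[[0,0,0,0,0,-1,0.3],[0,0,0,0,0,-2,0.3],[0,0,0,0,0,-3,0.3],[0,0,0,0,0,-3.8,0.3],[0,0,0,0,0,-4.4,0.3],[0,0,0,0,0,-4.7,0.3],[0,0,0,0,0,-4.7,0.3],[0,0,0,0,0,-4.7,0.3]]])

```text
clock: 7.47
tool_pos: [0.5546, -0.185, 0.034]
orientation: [180.0, -0.0, -90.4]
force: [-0.3, -0.7, -0.8]
opening: 0.0401
```

Run:
```python
from h import *
o=ctrl.get_obs();print(o["tool_pos"],o["force"])
s=ctrl.snapshot("scene");cv2.imwrite("pics/s3.png",s)
crop(s,"pics/i.png",225,200,345,290,6)
b=o["tool_pos"]-[0,0,.0155]
print(px("scene",b+[.02,.017,0]),px("scene",b+[.02,-.017,0]))
```

```text
[ 0.55458964 -0.18497537  0.03396901] [-0.27280644 -0.74498182 -0.7538269 ]
[284.57565876 252.58175985] [271.11290613 250.27644142]
```

View pics/i.png

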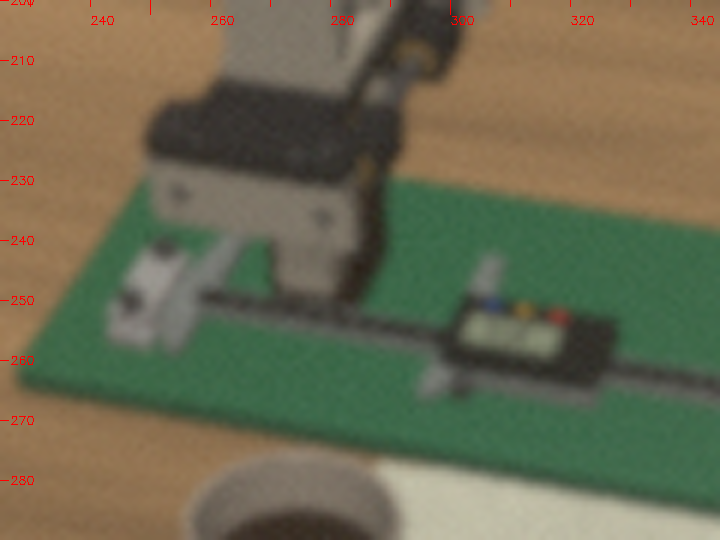

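The near finger stands just over the beam at about (278,249), and the bar is about 3 mm above the board. I lower it gently until it touches.

arm_command(targets=[[[0,0,0,0,0,-0.1,0.3],[0,0,0,0,0,-0.2,0.3],[0,0,0,0,0,-0.25,0.3],[0,0,0,0,0,-0.25,0.3]]])

```text
clock: 7.85
tool_pos: [0.5546, -0.1849, 0.0317]
orientation: [-180.0, 0.0, -90.4]
force: [-0.2, -0.8, -1.6]
opening: 0.0399
```

arm_command(targets=[[[0,0,0,0,0,-0.05,0.3],[0,0,0,0,0,-0.1,0.3],[0,0,0,0,0,-0.1,0.3]]])

```text
clock: 8.1
tool_pos: [0.5545, -0.1849, 0.0305]
orientation: [180.0, 0.0, -90.4]
force: [0.1, 0.4, -0.8]
opening: 0.0399
```

arm_command(targets=[[[0,0,0,0,0,-0.05,0.3],[0,0,0,0,0,-0.1,0.3],[0,0,0,0,0,-0.1,0.3]]])

```text
clock: 8.35
tool_pos: [0.5546, -0.1849, 0.0302]
orientation: [-180.0, -0.0, -90.4]
force: [-2.0, 0.4, 4.5]
opening: 0.0398
```

Contact: 4.5 N upward. Next I release slowly, then lift straight up.

arm_command(targets=[[[0,0,0,0,0,0.05,0.3],[0,0,0,0,0,0.05,0.5],[0,0,0,0,0,0.05,0.6],[0,0,0,0,0,0.05,0.7],[0,0,0,0,0,0.05,0.8],[0,0,0,0,0,0.05,0.8],[0,0,0,0,0,0.05,0.8],[0,0,0,0,0,0.05,0.8]]])

```text
clock: 9.02
tool_pos: [0.5545, -0.1849, 0.03]
orientation: [180.0, -0.0, -90.4]
force: [0.9, 0.2, -0.0]
opening: 0.0696
```

arm_command(targets=[[[0,0,0,0,0,1,0.8],[0,0,0,0,0,3,0.8],[0,0,0,0,0,5,0.8],[0,0,0,0,0,7,0.8],[0,0,0,0.5,3,8,0.8],[0,0,0,1.5,6,8,0.8],[0,0,0,2.5,8,8,0.8],[0,0,0,3.5,9.5,8,0.8]]])

```text
clock: 9.68
tool_pos: [0.5902, -0.0882, 0.1116]
orientation: [-179.9, 0.0, -90.4]
force: [-0.6, -0.8, 0.4]
opening: 0.0702
```

Run:
```python
from h import *
s=ctrl.snapshot("scene");t=ctrl.snapshot("top");cv2.imwrite("pics/s4.png",s);cv2.imwrite("pics/t4.png",t)
crop(s,"pics/c.png",225,205,375,290,5);crop(t,"pics/d.png",280,195,400,275,5)
a=cv2.imread("pics/c.png");b=cv2.imread("pics/d.png");b=cv2.copyMakeBorder(b,0,0,0,a.shape[1]-b.shape[1],0)
cv2.imwrite("pics/j.png",cv2.resize(np.vstack([a,b]),None,fx=.72,fy=.72))
print(ctrl.get_obs()["tool_pos"])
```

```text
[ 0.59128871 -0.08793041  0.1107649 ]
```

View pics/j.png

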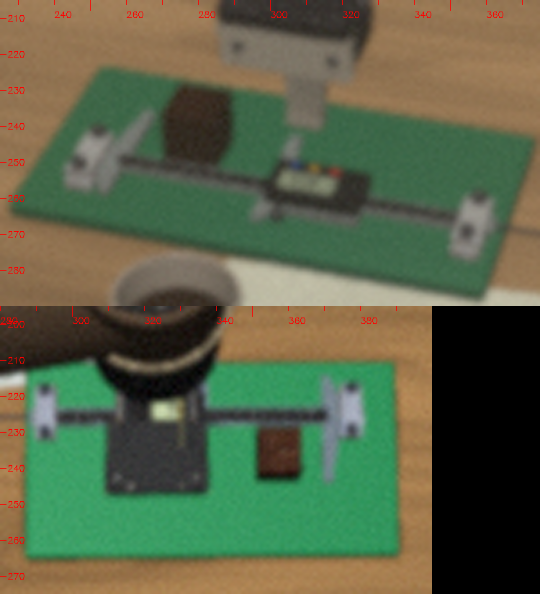

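The bar stands upright between the jaws, clear of both. It is at about (351–363, 228–243) in the top view, against the beam line near v≈226. Next I locate the slider relative to the known bar position.

Run:
```python
from h import *
np.set_printoptions(precision=4,suppress=True)
f=lambda X,Y:(280+X/3.6,195+(Y-306)/3.6)
q=w("top",*f(278,452.5),.057);bias=np.array([.5545,-.185,.057])-q;print("bar top",q,"bias",bias)
c=lambda X,Y:(280+X/6,200+Y/6)
for nm,X,Y,z in(("slider L",218,153,.036),("slider R",340,153,.036),("slider top edge",285,119,.036),("slider bottom edge",285,187,.036),("fixed face",541,240,.026),("slid face",348,240,.026),("beam L",200,154,.026),("beamR",500,153,.026),("clampL",75,145,.038),("clampR",586,145,.038)):print(nm,(w("top",*c(X,Y),z)+bias)[:2])
g=lambda X,Y:(225+X/3.6,205+Y/3.6)
print("scene bar base near");print(w("scene",*g(166,156),.015),w("scene",*g(224,164),.015))
for nm,X,Y,z in(("slider near-left top",272,196,.036),("near right",358,212,.036),("far right",371,176,.036),("far left",280,160,.036)):print(nm,w("scene",*g(X,Y),z))
```

```text
bar top [ 0.5519 -0.187   0.057 ] bias [0.0026 0.002  0.    ]
slider L [ 0.5911 -0.0623]
slider R [ 0.5903 -0.1243]
slider top edge [ 0.6083 -0.0966]
slider bottom edge [ 0.5732 -0.0962]
fixed face [ 0.5459 -0.226 ]
slid face [ 0.5471 -0.1278]
beam L [ 0.5926 -0.0529]
beamR [ 0.5911 -0.2063]
clampL [0.5959 0.0102]
clampR [ 0.5924 -0.2491]
scene bar base near
[ 0.5627 -0.2062  0.015 ] [ 0.5607 -0.1659  0.015 ]
slider near-left top [ 0.6119 -0.1167  0.036 ]
near right [ 0.613  -0.0595  0.036 ]
far right [ 0.5739 -0.0609  0.036 ]
far left [ 0.5733 -0.1228  0.036 ]
```

Run:
```python
from h import *
print(w("top",334.5,160,.095),w("top",334.5,172,.095),w("scene",274,286,.095))
s=cv2.imread("pics/s0.png") if 0 else None
```

```text
[ 0.77648518 -0.12193767  0.095     ] [ 0.7392065 -0.1213825  0.095    ] [ 0.78323977 -0.12024057  0.095     ]
```

arm_command(targets=[[[0,0,0,0.1,-0.4,-1.5,0.8],[0,0,0,0.1,-0.4,-3.5,0.8],[0,0,0,0.1,-0.4,-5.5,0.8],[0,0,0,0.1,-0.4,-7.2,0.8],[0,0,0,0.1,-0.4,-8.4,0.8],[0,0,0,0.1,-0.4,-9,0.8],[0,0,0,0.1,-0.4,-9.1,0.8],[0,0,0,0.1,-0.4,-9.1,0.8]]])

```text
clock: 10.45
tool_pos: [0.5905, -0.0943, 0.0191]
orientation: [180.0, -0.0, -90.4]
force: [0.4, -0.5, 0.7]
opening: 0.0701
```

arm_command(targets=[[[0,0,0,0,0,0,0.7],[0,0,0,0,0,0,0.6],[0,0,0,0,0,0,0.55],[0,0,0,0,0,0,0.52],[0,0,0,0,0,0,0.5],[0,0,0,0,0,0,0.5]]])

```text
clock: 10.95
tool_pos: [0.5907, -0.0938, 0.0194]
orientation: [-180.0, 0.0, -90.4]
force: [-0.7, 0.3, 0.3]
opening: 0.0445
```

arm_command(targets=[[[0,0,0,0,0.1,0,0.5],[0,0,0,0.05,0.15,0,0.5],[0,0,0,0.05,0.15,0,0.47],[0,0,0,0.05,0.15,0,0.46],[0,0,0,0.05,0.15,0,0.45],[0,0,0,0.05,0.15,0,0.45]]])

```text
clock: 11.45
tool_pos: [0.5909, -0.0924, 0.019]
orientation: [180.0, 0.0, -90.4]
force: [0.0, 0.0, 0.8]
opening: 0.0396
```

arm_command(targets=[[[0,0,0,0,0,0,0.44],[0,0,0,0,0,0,0.43],[0,0,0,0,0,0,0.42],[0,0,0,0,0,0,0.42]]])

```text
clock: 11.78
tool_pos: [0.5901, -0.0924, 0.0189]
orientation: [179.9, -0.0, -90.4]
force: [-4.0, 1.4, 2.7]
opening: 0.0375
```

arm_command(targets=[[[0,0,0,-0.05,0,0,0.4],[0,0,0,-0.1,0,0,0.4],[0,0,0,-0.1,0,0,0.4]]])

```text
clock: 12.03
tool_pos: [0.5901, -0.0924, 0.0189]
orientation: [-180.0, 0.0, -90.4]
force: [-2.3, 0.1, 0.5]
opening: 0.0377
```

arm_command(targets=[[[0,0,0,0,-0.3,0,0.4],[0,0,0,0,-0.7,0,0.4],[0,0,0,0,-1.1,0,0.4],[0,0,0,0,-1.5,0,0.4],[0,0,0,0,-1.5,0,0.4]]])

```text
clock: 12.45
tool_pos: [0.59, -0.1083, 0.019]
orientation: [180.0, -0.0, -90.4]
force: [-1.9, -0.6, -2.0]
opening: 0.0383
```

Run:
```python
from h import *
s=ctrl.snapshot("scene");t=ctrl.snapshot("top");cv2.imwrite("pics/t5.png",t)
crop(s,"pics/c.png",225,205,375,290,5);crop(t,"pics/d.png",280,195,400,275,5)
a=cv2.imread("pics/c.png");b=cv2.imread("pics/d.png");b=cv2.copyMakeBorder(b,0,0,0,a.shape[1]-b.shape[1],0)
cv2.imwrite("pics/k.png",cv2.resize(np.vstack([a,b]),None,fx=.72,fy=.72))
o=ctrl.get_obs();print(o["tool_pos"],o["force"],o["moment"],o["opening"])
```

```text
[ 0.58996864 -0.1082403   0.01897339] [-0.9666408  -3.53281976 -3.38550911] [-1.08767817  0.55192208  0.02616188] 0.03762333721885517
```

View pics/k.png

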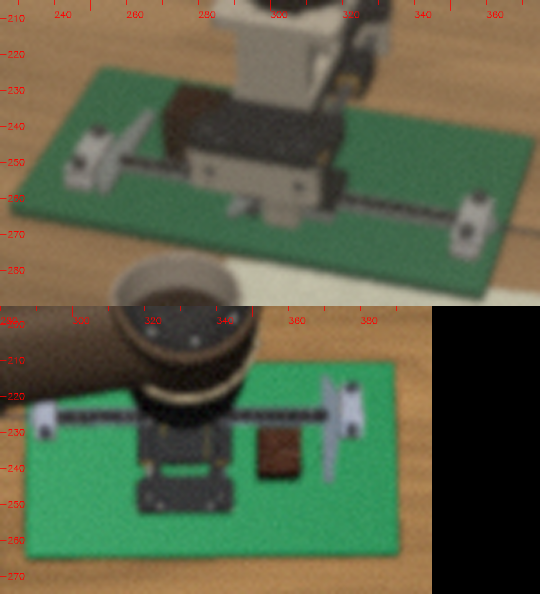

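The gripper holds the slider and the bar hasn't moved. I close it slowly from here.

arm_command(targets=[[[0,0,0,0,-0.25,0,0.4],[0,0,0,0,-0.5,0,0.4],[0,0,0,0,-0.75,0,0.4],[0,0,0,0,-1,0,0.4],[0,0,0,0,-1.25,0,0.4],[0,0,0,0,-1.5,0,0.4],[0,0,0,0,-1.7,0,0.4],[0,0,0,0,-1.8,0,0.4]]])

```text
clock: 13.22
tool_pos: [0.5899, -0.1257, 0.019]
orientation: [180.0, 0.0, -90.4]
force: [-2.4, 2.8, -3.2]
opening: 0.0377
```

arm_command(targets=[[[0,0,0,0,-0.1,0,0.4],[0,0,0,0,-0.2,0,0.4],[0,0,0,0,-0.3,0,0.4],[0,0,0,0,-0.4,0,0.4],[0,0,0,0,-0.5,0,0.4],[0,0,0,0,-0.6,0,0.4],[0,0,0,0,-0.7,0,0.4],[0,0,0,0,-0.8,0,0.4]]])

```text
clock: 13.88
tool_pos: [0.5898, -0.1335, 0.019]
orientation: [180.0, 0.0, -90.4]
force: [-3.1, 3.8, -3.9]
opening: 0.0378
```

arm_command(targets=[[[0,0,0,0,-0.1,0,0.4],[0,0,0,0,-0.2,0,0.4],[0,0,0,0,-0.3,0,0.4],[0,0,0,0,-0.4,0,0.4],[0,0,0,0,-0.5,0,0.4],[0,0,0,0,-0.6,0,0.4],[0,0,0,0,-0.7,0,0.4],[0,0,0,0,-0.8,0,0.4]]])

```text
clock: 14.55
tool_pos: [0.5898, -0.1415, 0.019]
orientation: [180.0, 0.0, -90.4]
force: [-3.4, 4.1, -3.8]
opening: 0.0377
```

Run:
```python
from h import *
s=ctrl.snapshot("scene");t=ctrl.snapshot("top");cv2.imwrite("pics/t6.png",t)
crop(t,"pics/l.png",320,205,400,260,8)
crop(s,"pics/m.png",225,205,325,275,7)
o=ctrl.get_obs();print(o["tool_pos"],o["force"],o["moment"])
```

```text
[ 0.58980153 -0.14167267  0.01899829] [-3.66032835  0.64738385 -3.5105049 ] [0.85262147 1.478029   0.01422565]
```

View pics/l.png

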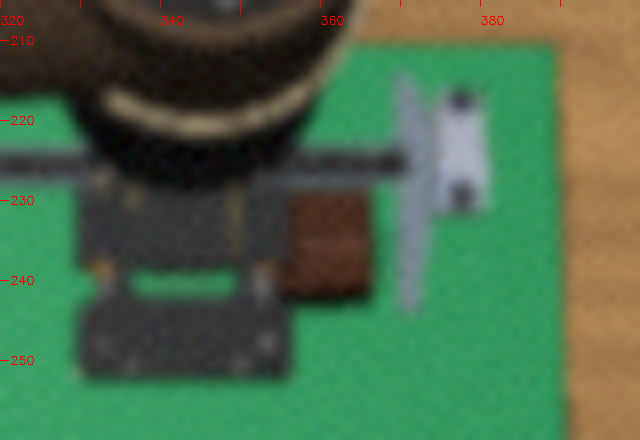

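The top view shows the bar's right edge at u≈366.5, pushed about 9 mm, with the fixed jaw's face at u≈370, so roughly 12 mm remain. I continue, following the beam's slight yaw to relieve the side force.

arm_command(targets=[[[0,0,0,-0.05,-0.1,0,0.4],[0,0,0,-0.05,-0.2,0,0.4],[0,0,0,-0.05,-0.3,0,0.4],[0,0,0,-0.06,-0.4,0,0.4],[0,0,0,-0.06,-0.5,0,0.4],[0,0,0,-0.06,-0.6,0,0.4],[0,0,0,-0.07,-0.7,0,0.4]]])

```text
clock: 15.23
tool_pos: [0.5897, -0.1484, 0.0191]
orientation: [-180.0, 0.0, -90.4]
force: [-0.0, 2.8, -6.7]
opening: 0.0379
```

arm_command(targets=[[[0,0,0,0,-0.05,0,0.4],[0,0,0,0,-0.1,0,0.4],[0,0,0,0,-0.15,0,0.4],[0,0,0,0,-0.2,0,0.4]]])

```text
clock: 15.57
tool_pos: [0.5897, -0.1504, 0.0191]
orientation: [-180.0, 0.0, -90.4]
force: [1.2, 4.3, -9.3]
opening: 0.0379
```

Run:
```python
from h import *
t=ctrl.snapshot("top");cv2.imwrite("pics/t7.png",t)
crop(t,"pics/n.png",320,205,400,260,8)
o=ctrl.get_obs();print(o["tool_pos"],o["force"],o["moment"])
# edges along row through bar and jaw tip
for r in (234,237,240): print(r,t[r,350:376].sum(1).tolist())
```

```text
[ 0.58965627 -0.15047409  0.01908227] [ 0.6263365   3.80882812 -8.04328436] [ 1.17037076 -0.35942508  0.01132623]
234 [166, 183, 178, 181, 139, 133, 156, 155, 158, 145, 141, 152, 163, 173, 170, 166, 165, 163, 171, 248, 360, 395, 402, 368, 328, 294]
237 [138, 151, 153, 161, 157, 161, 168, 157, 142, 125, 133, 145, 169, 157, 159, 155, 158, 150, 163, 211, 322, 389, 393, 340, 310, 308]
240 [284, 257, 237, 201, 234, 271, 225, 150, 138, 139, 149, 127, 130, 121, 114, 129, 102, 107, 123, 194, 312, 379, 366, 327, 293, 299]
```

arm_command(targets=[[[0,0,0,0,-0.03,-0.04,0.4],[0,0,0,0,-0.06,-0.08,0.4],[0,0,0,0,-0.1,-0.08,0.4],[0,0,0,0,-0.13,-0.08,0.4],[0,0,0,0,-0.16,-0.08,0.4],[0,0,0,0,-0.2,-0.08,0.4]]])

```text
clock: 16.12
tool_pos: [0.5898, -0.1523, 0.0189]
orientation: [-179.9, 0.0, -90.4]
force: [-1.7, 8.1, 4.6]
opening: 0.0374
```

arm_command(targets=[[[0,0,0,0,-0.03,0,0.4],[0,0,0,0,-0.06,0,0.4]]])

```text
clock: 16.28
tool_pos: [0.5897, -0.1524, 0.0189]
orientation: [-179.9, 0.0, -90.4]
force: [-2.6, 9.6, 4.8]
opening: 0.0381
```

Contact: the y force has risen to 9.6 N against about 4 N of drag while the arm stalls. I hold here and read it.

arm_command(targets=[[[0,0,0,0,0,0,0.4]]])

```text
clock: 16.37
tool_pos: [0.5897, -0.1523, 0.0189]
orientation: [-179.9, 0.0, -90.4]
force: [-2.8, 8.4, 3.4]
opening: 0.0379
```

arm_command(targets=[[[0,0,0,0,0,0,0.4]]])

```text
clock: 16.45
tool_pos: [0.5897, -0.1523, 0.0189]
orientation: [-179.9, 0.0, -90.4]
force: [-2.4, 8.6, 4.5]
opening: 0.0375
```

arm_command(targets=[[[0,0,0,0,0,0,0.4],[0,0,0,0,0,0,0.4]]])

```text
clock: 16.62
tool_pos: [0.5897, -0.1523, 0.0189]
orientation: [-179.9, 0.0, -90.4]
force: [-1.7, 8.5, 3.6]
opening: 0.0378
```

arm_command(targets=[[[0,0,0,0,0,0,0.4],[0,0,0,0,0,0,0.4]]])

```text
clock: 16.78
tool_pos: [0.5897, -0.1523, 0.0189]
orientation: [-179.9, 0.0, -90.4]
force: [-2.1, 7.4, 4.5]
opening: 0.0378
```

Run:
```python
from h import *
t=ctrl.snapshot("top");cv2.imwrite("pics/t8.png",t)
crop(t,"pics/n.png",320,205,400,260,8)
for i in range(4):
    o=ctrl.get_obs();print(o["tool_pos"],o["force"],o["moment"]); ctrl.snapshot("top")
```

```text
[ 0.58973929 -0.15234167  0.01890501] [-1.59355535  7.11120568  3.76324895] [ 3.06273574  0.9597623  -0.11299629]
[ 0.58974664 -0.15233695  0.01890776] [-2.32781299  8.41710975  3.89797326] [ 3.05663449  1.01316838 -0.1048697 ]
[ 0.58977393 -0.15233732  0.01893891] [-2.51229365  9.35197177  4.4932284 ] [ 3.08052935  0.96209177 -0.15134548]
[ 0.58973647 -0.15232705  0.01892388] [-2.33061806  7.82726329  3.65601989] [ 3.05917557  0.94533214 -0.08233772]
```

View pics/n.png

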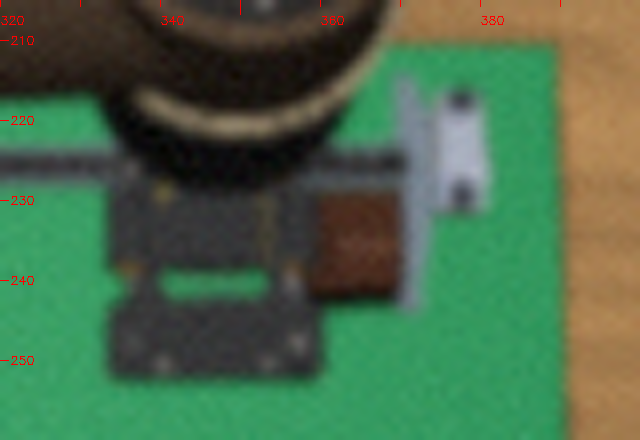

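The bar sits flush between the jaws, its right edge at u≈370 on the fixed jaw's face. The tool force holds steady at about 8.3 N, so roughly 5 N is on the bar after slider friction. I ease the arm's preload a little, then open gently.

arm_command(targets=[[[0,0,0,-0.01,0.02,0.02,0.4],[0,0,0,-0.02,0.04,0.03,0.4],[0,0,0,-0.02,0.04,0.03,0.4]]])

```text
clock: 17.28
tool_pos: [0.5897, -0.1523, 0.019]
orientation: [-179.9, 0.0, -90.4]
force: [-0.3, 6.4, 1.3]
opening: 0.0379
```

Run:
```python
from h import *
for i in range(4):
    o=ctrl.get_obs();print(o["tool_pos"],o["force"],o["moment"]); ctrl.snapshot("top")
```

```text
[ 0.58972346 -0.15230349  0.0189502 ] [-0.34127389  6.3881912   1.3228585 ] [ 2.18965812  0.26402271 -0.08359301]
[ 0.58973206 -0.15231874  0.01898015] [0.61677814 5.78147092 1.20161182] [ 2.18764615  0.25831819 -0.04804275]
[ 0.58970758 -0.15229187  0.01895153] [-0.68983822  6.31612874  0.72394178] [ 2.22281385  0.33083516 -0.08197412]
[ 0.5897128  -0.15229506  0.01895579] [0.07141815 6.75052096 0.87114375] [ 2.19754608  0.25463082 -0.05392435]
```

arm_command(targets=[[[0,0,0,0,0.02,0.01,0.4],[0,0,0,0,0.03,0.01,0.4],[0,0,0,0,0.03,0.01,0.4]]])

```text
clock: 17.73
tool_pos: [0.5897, -0.1523, 0.0189]
orientation: [-179.9, -0.0, -90.4]
force: [1.3, 4.4, 0.0]
opening: 0.0375
```

arm_command(targets=[[[0,0,0,0,0,0,0.45],[0,0,0,0,0,0,0.48],[0,0,0,0,0,0,0.52],[0,0,0,0,0,0,0.56],[0,0,0,0,0,0,0.6],[0,0,0,0,0,0,0.65],[0,0,0,0,0,0,0.65],[0,0,0,0,0,0,0.65]]])

```text
clock: 18.4
tool_pos: [0.5891, -0.1523, 0.0187]
orientation: [180.0, -0.0, -90.4]
force: [0.1, 0.4, -0.3]
opening: 0.0567
```

arm_command(targets=[[[0,0,0,0,0,0.5,0.65],[0,0,0,0,0,1.5,0.65],[0,0,0,0,0,3,0.65],[0,0,0,0,0,5,0.65],[0,0,0,0,0,7.5,0.65],[0,0,0,0,0,10,0.65],[0,0,0,0,0,12,0.65],[0,0,0,0,1,13,0.65]]])

```text
clock: 19.07
tool_pos: [0.5905, -0.1432, 0.1529]
orientation: [-179.7, -0.0, -90.4]
force: [1.1, 0.0, -0.1]
opening: 0.057
```

arm_command(targets=[[[0,0,0,-1,3,0,0.65],[0,0,0,-2,6,0,0.65],[0,0,0,-3,9,0,0.65],[0,0,0,-4,12,0,0.65],[0,0,0,-5,15,0,0.65],[0,0,0,-6,18,0,0.65],[0,0,0,-6,20,0,0.65],[0,0,0,-6,20,0,0.65]]])

```text
clock: 19.73
tool_pos: [0.5288, 0.0612, 0.1494]
orientation: [-179.9, 0.0, -90.2]
force: [0.5, -0.5, 0.1]
opening: 0.057
```

Run:
```python
from h import *
s=ctrl.snapshot("scene");t=ctrl.snapshot("top");cv2.imwrite("pics/s9.png",s);cv2.imwrite("pics/t9.png",t)
crop(s,"pics/c.png",225,205,385,290,5);crop(t,"pics/d.png",280,200,400,270,6)
a=cv2.imread("pics/c.png");b=cv2.imread("pics/d.png");b=cv2.copyMakeBorder(b,0,0,0,a.shape[1]-b.shape[1],0)
cv2.imwrite("pics/p.png",cv2.resize(np.vstack([a,b]),None,fx=.7,fy=.7))
o=ctrl.get_obs();print(o["tool_pos"],o["force"],o["clock"])
```

```text
[0.52885223 0.05888145 0.14906045] [ 0.76121276 -0.2093059  -0.21163183] 19.8333
```

The picture limit is reached, so I check numerically: bar and sliding-jaw columns for each row in the top image.

Run:
```python
from h import *
t=cv2.imread("pics/t9.png").astype(int);b,g,r=t[...,0],t[...,1],t[...,2]
for y in range(208,248):
    print(y,''.join('B' if r[y,x]>g[y,x]+8 and g[y,x]<110 else '.' if g[y,x]>r[y,x]+35 else '#' if g[y,x]<70 else '+' for x in range(315,385)))
```

```text
208 ++++++++++++++++++++++++++++++++BB+B++BB+B++BB+B+BB+BB+BB++B++++B+B+++
209 +++++++++++++++++++++++++++BBB+B++BBBBBBBBBBB+BB+B+BBBB+B++B+++BB+++B+
210 ++++++++++++++++++++++++++++++++++++++++++++++++++++++++++++++++++++++
211 ......................................................................
212 ......................................................................
213 ......................................................................
214 ......................................................................
215 .........................................+.............+..............
216 ........................................++.............++.............
217 .....................................+++++.............++...++#++.....
218 ....................................+#++++.............++++++++++.....
219 ......................++++++++++++++++++++.............++++++++++.....
220 .....................######++++++++++++##+.............++++++++++.....
221 .....................#####++++++++++++++#+.............++++++++++.....
222 ....................+#####++++++++++++++#+....
[... 1199 characters left out ...]
BBBBBBBBBB+++............
239 ........................................+++BBBBBBBBBBBB++.............
240 ........................................+++#BBBBBBBBBBB++.............
241 ........................................+++#BBBBBBBBB##++.............
242 ........................................+++############++.............
243 .........................................++............++.............
244 ......................................................................
245 ......................................................................
246 ......................................................................
247 ......................................................................
```

```bash
python3 -c "
from plant import ctrl
print(ctrl.close_job())"
```

```text
the job is handed in; nothing more can be done
None
```

The caliper is closed on the dark chocolate bar and the job is handed in, at about 20 s of the 67 s allowed. No verdict is reported.

- **Placing:** I gripped the bar across its 40 mm faces, set it on the board close to the beam, let go and lifted clear before moving the jaw.
- **Closing:** I slid the jaw shut by the slider until the arm stalled. The tool force held at about 8 N for over half a second. After the 3–4 N of sliding drag I read on the way, that leaves roughly 5 N on the bar. This is my estimate; the jaw forces themselves were not measured.
- **Letting go:** I eased the preload to about 4.4 N, opened the fingers and moved the arm away. The force reading was then near zero.

**Last checks:**
- A pixel map of the top image shows the bar between both jaws with no gap, and both jaws straight to within a pixel.
- Two things rest on limited evidence. The picture limit was reached before the final view, so that check is numeric only. I also did not measure whether the jaw still presses on the bar; I expect it to, because slider friction holds it.
- I did not re-measure the other objects. The gripper stayed clear of them on every move.

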